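Seat the square colour-standard cell in the varnish comparator

ROBOT

A 6-joint arm with a two-finger parallel gripper is mounted at the origin on the work surface. World frame = base frame: x ahead of the robot, y to its left, z up, the work surface at z = 0. Lengths are in m, angles in rad, forces in N, time in s.
With the tool pointing down it reaches from about 0.375 to 0.9 m from the base axis. Payload 3.1 kg.
Tool frame: the origin (TCP) lies midway between the tips of the shut fingers; the grasp point (between the pads) lies 19 mm behind it; z points along the fingers, y is the line along which they close (so a half turn about z gives the same grasp; the last joint's range is limited). The gripper opens to 85 mm and grips with 20 to 120 N. Pads are 22 mm wide; open, the fingers measure 114 mm over their backs; the gripper's body (76 mm by 85 mm) begins 54 mm behind the grasp point. The pads swing forward as they close: fully open they stand 13 mm farther back than shut.
Start: joints at [0.957, 0.527, 1.433, -0, 1.181, -0.178], TCP at [0.264, 0.567, 0.231] pointing down, gripper open.
Joint ranges: [-3.08, 3.08], [-0.75, 2.2], [0.22, 2.44], [-1.43, 4.57], [0, 2.65], [-2.85, 2.85]. Speed limits (rad/s): [2.79, 2.79, 3.14, 3.14, 3.14, 3.14].

INTERFACE

Orientations are given as a unit quaternion [x, y, z, w].
In Python, from station import manip gives the robot as it stands. The module is installed in compiled form; this text tells all that it offers.
- The arm moves only by the tool apply_moves, never from a script. Its arguments are lists of equal length, an entry for each row: "claw": the gripper's target within -1 to 1 (fully open at 1, half-way at 0, shut at -1); "travel": the shift along the tool's x, y, z scaled (see below), a list of three; "turn": the turn, a rotation vector about the tool's x, y, z scaled (see below), a list of three. In form: {"claw": [claw, ...], "travel": [[dx, dy, dz], ...], "turn": [[rx, ry, rz], ...]}. A call has 1 to 5 rows; each row is the pose to reach, as a shift and turn from the pose commanded when the call began, along the tool's axes at that moment, turning the shorter way round; what a row does not reach only later rows make up. The controller multiplies each number of a shift by 800 mm and each number of a turn by 180 degrees. A row lasts 1/12 s, in which the tool goes at most 41.7 mm and 7.16 degrees, less where a joint would pass 70% of its speed; a pose out of reach is approached as far as the arm can. A call with a number of a shift or a turn outside -1 to 1 is refused whole. A call with a gripper value outside its range is refused whole. The fingers move at their own pace and stop on an object; "newtons" is the grip in N (left out, the last holds). Time passes only in rows, so rows that repeat a pose let the fingers close. It gives the time, the measured TCP pose, the force, the opening and the grip force at its end, in the units of the state.
- manip.sense(): the state, without advancing time (a new reading comes with each control period).
- manip.snapshot(name): name is "side" or "top" or "wrist"; returns a dict with "pixels" (420x560x3 uint8, red, green, blue), "depth" (420x560 float32, m along the optical axis (not along the pixel's ray), 0 where there is no reading), "intrinsics" (3x3 intrinsics, pixels), "R" (3x3) and "t" (3): a world point X has camera coordinates R X + t. Camera axes: x right, y down, z forward; pixel columns grow to the right and rows downward; lengths in m; the calibration is good to about 2 mm. A picture is of the moment at which its call begins.
- manip.sign_off(): hands the job in; it is judged then, once.
The state is a dict: "t": time; "q": joint angles; "qd": joint speeds; "tau": joint torques, N m; "tcp_pos": TCP position; "tool_rot": TCP orientation; "force": force on the tool from outside, world axes, zero at the start; "ft_torque": the same for the moment, N m; "finger_gap": opening from 0.0 (shut) to 1.0 (fully open); "gripper_force": force on a finger pad.
Only numpy, scipy, OpenCV 4.12 (cv2) and the standard library are available. Lean on these libraries where they do the work, as an engineer would, in place of code of your own. Each camera call takes 0.05 s, during which the arm holds its last target. There are 200 camera calls.

TASK

Take the square glass colour cell off the wooden board and set it in the well of the varnish comparator with its clear faces looking along the light path, pressing it gently down past the spring until its foot is fully home on the cushion inside. Then slide the shutter knob on the lamp house fully open. Leave the other things on the bench where they are.

Things in the scene. Friction and masses are not known exactly. Their poses are not given: they have to be found in the camera images.
- cell_center (a point): Centre of the square amber glass cell, a loose upright block 30 x 30 x 97 mm, 0.14 to 0.24 kg, black cap; foot 48.5 mm below. z up. Its clear faces look along +x and -x; white plates cover the y faces. A metal ridge along x on the cap, 28 x 6 mm, rises 4 mm more. Either pair of faces may be gripped.
- board: Fixed wooden board, 220 (x) x 85 x 12 mm, origin under its centre. The square cell and the round cell stand on it, one near each end, about 100 mm apart.
- comparator: Fixed varnish comparator, origin on the bench under the well's centre. Base 250 (x) x 100 mm. x is the light path: lamp house at x -117 to -73 mm, 66 mm high; tubes; metal block with the well, 60 x 70 x 54 mm, y -32 to 38 mm; eyepiece house at x 82 to 118 mm, 62 mm high. Forcing the cell on its walls or rim with over 40 N chips the glass.
- well_mouth (a point): Centre of the square well's mouth, level with the block's top, 54 mm above the bench; axes as the comparator's. The cell has 1 mm to spare each side along x. In y a fixed wall at -15 mm locates the seated cell (its centre at y = 0); on the +y side is a spring shoe. Mouth edges have lead-ins 3 mm wide, 5 mm deep. Aim 0.7 mm to +y to clear the wall.
- shoe: Steel spring shoe on the well's +y side; origin at the foot of its face. It stands 2.5 mm into the cell's place, sloped over its top 13 mm, and yields along +y with 3 to 10 N. It grips the cell, which stays wherever it is let go and must be pressed down against 3 to 10 N of rubbing.
- shutter_knob (a point): Shutter knob, an upright steel pin 16 mm across on the lamp house; point on its axis, 12 mm below its top, 83 mm above the bench, 95 mm to the -x side of the well. It slides along the comparator's +y to open, against about 1.5 N, and stays where left.
- shutter (a joint): Travel of the shutter knob in m: 0 is shut, 0.026 is fully open against its stop; it starts between 0 and 0.006.
- round_cell: Round glass cell, 32 mm across, 72 mm tall, origin under its centre; not wanted, leave it.
- jar: Jar 68 mm across, 85 mm tall, on the bench; leave it.
- plane: Small hand plane 150 mm long on the bench; leave it.
- offcut: Wooden offcut 120 x 50 x 22 mm on the bench; leave it.
- well_seat (a point): The well's axis at the middle of the seat's setting range, 31.5 mm below the mouth; it does not follow the seat. A cushioned seat inside is set by a screw, not measured: the cell's foot rests 18 to 45 mm below the mouth, different each time; feel for the rise in force. It yields 1 mm per 10 N, 2 mm in all; over 16 N on it cracks the glass.
Not all that is in view belongs to the job. Leave any blue, purple or yellow look-alike of the part that bears cell_center alone.

How it is judged:
By the outcome, as a careful person would: the job done as asked, in the order asked, and still so for the second after the job is handed in, with the robot touching nothing.
It also fails if it takes over 61 s, if anything falls off the work surface, if the arm or the gripper's body presses on something with over 40 N, if the wrist force passes 120 N, or if a joint passes its speed limit or range.

## Working session

There is one attempt and no reset: what is moved stays moved. The work goes in short steps, Python scripts to look and compute and a tool call to move; the robot and the scene stay as the last step left them, time stands still between calls to the robot, and variables do not carry over. Pictures are saved under pics/ and viewed, at most 10 in all, crops included, and the job is handed in when it is done.

Besides the shell and the picture viewer there is one more tool, called after "Emit:" by a JSON object that holds its "name" and its "arguments", one argument or row to a line. apply_moves: Moves the arm, as the interface text tells. Shifts and turns lie within -1 to 1; 1 stands for 800 mm of shift or 180 degrees of turn. Its arguments: {"type":"object","properties":{"claw":{"type":"array","items":{"type":"number"}},"travel":{"type":"array","items":{"type":"array","items":{"type":"number"}}},"turn":{"type":"array","items":{"type":"array","items":{"type":"number"}}},"newtons":{"type":"number"}},"required":["claw","travel","turn"]}

```bash
mkdir -p pics; cat > h.py <<'E'
import numpy as np, cv2
from station import manip
from scipy.spatial.transform import Rotation as Ro
def snap(n):
    s=manip.snapshot(n); np.savez(f'{n}.npz',**s); return s
def load(n): return dict(np.load(f'{n}.npz'))
def cloud(s):
    K,R,t=s['intrinsics'],s['R'],s['t']; h,w=s['depth'].shape
    u,v=np.meshgrid(np.arange(w),np.arange(h)); d=s['depth']
    c=np.stack([(u-K[0,2])/K[0,0]*d,(v-K[1,2])/K[1,1]*d,d],-1)
    return (c-t)@R
def ray(s,u,v,z):
    K,R,t=s['intrinsics'],s['R'],s['t']
    d=np.linalg.inv(K)@[u,v,1]@R; o=-R.T@t
    return o+d*(z-o[2])/d[2]
E
python3 - <<'E'
from h import *
ims=[]
for n in ('top','side'):
    s=snap(n); cv2.imwrite(f'pics/{n}.png',s['pixels'][...,::-1])
    print(n,s['intrinsics'][0,0],-s['R'].T@s['t'],s['R'][2])
st=manip.sense(); print(st)
E
```

```text
top 481.9514036900665 [ 0.40258531 -0.00747021  1.64163855] [ 0.13359292 -0.00570015 -0.9910199 ]
side 517.3461179592315 [ 0.212891   -0.91950337  0.92982482] [ 0.2919898   0.71312649 -0.63733239]
{'t': 0.1, 'q': array([ 9.56528663e-01,  5.28380500e-01,  1.43377240e+00, -2.47515301e-06,
        1.18140091e+00, -1.78469163e-01]), 'qd': array([ 0.00109302, -0.00045015, -0.00352112,  0.00048689, -0.00094334,
       -0.00039849]), 'tau': array([-3.16051119e-04, -4.43304169e+01, -1.78586179e+01, -2.67310652e-04,
        3.94256655e-03,  5.70694169e-06]), 'tcp_pos': array([0.26341424, 0.56607017, 0.23042755]), 'tool_rot': array([ 2.16178463e-01,  9.76353374e-01, -9.04991004e-04, -3.77515286e-04]), 'force': array([-1.13718453, -0.04870373,  0.06775252]), 'ft_torque': array([-0.00666723, -0.00227058, -0.03011954]), 'gripper_force': 0.0, 'finger_gap': 0.9994260466417126}
```

View pics/top.png

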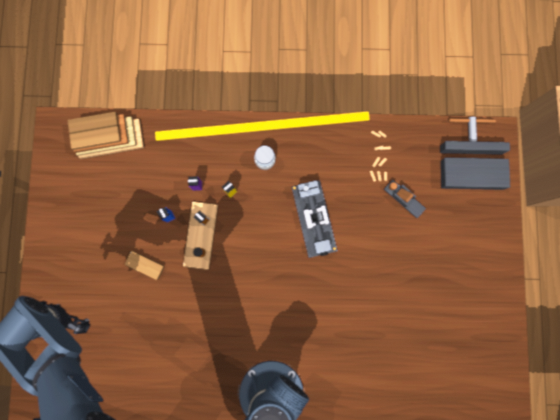

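View pics/side.png

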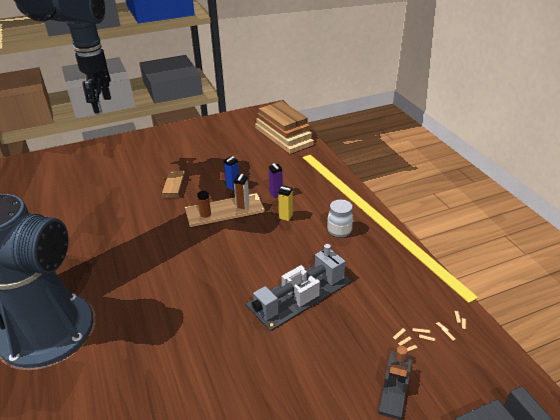

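Top view: candidates are amber/black-capped cell on the board (200,216), blue (166,215), purple (195,183) and yellow (230,189). The one on the wooden board with the amber faces and white plates fits, and the others are look-alikes. The comparator is at (315,218), and its lamp house with the pin is at the upper end (308,188). I'll confirm with one crop.

```bash
python3 - <<'E'
from h import *
t,s=load('top'),load('side')
a=cv2.resize(t['pixels'][165:275,150:345],None,fx=4,fy=4,interpolation=cv2.INTER_CUBIC)
b=cv2.resize(s['pixels'][150:330,180:360],None,fx=3,fy=3,interpolation=cv2.INTER_CUBIC)
cv2.imwrite('pics/crop.png',a[...,::-1]); 
C=cloud(t)
print('cell',ray(t,200,216,.11),'lamp',ray(t,308,188,.066),'well',ray(t,316,216,.054),'eye',ray(t,322,247,.062))
z=C[...,2]
for n,(r0,r1,c0,c1) in dict(cell=(205,225,190,210)).items():
    p=C[r0:r1,c0:c1][z[r0:r1,c0:c1]>.08]; print(n,len(p),p.mean(0),p[:,2].max())
# comparator base footprint
roi=np.zeros(z.shape,bool); roi[170:265,285:345]=1
m=roi&(z>.008); ys,xs=np.where(m)
P=C[m][:,:2].astype(np.float32); r=cv2.minAreaRect(P); print(r)
roi=np.zeros(z.shape,bool); roi[195:275,180:220]=1
P=C[roi&(z>.007)&(z<.018)][:,:2].astype(np.float32); print(cv2.minAreaRect(P))
E
```

```text
cell [0.56740555 0.23844793 0.11      ] lamp [ 0.67253134 -0.1082336   0.066     ] well [ 0.58101365 -0.13657628  0.054     ] eye [ 0.47850854 -0.15646374  0.062     ]
cell 105 [0.56104867 0.23068396 0.15130335] 1.641638546583574
((0.5750621557235718, -0.12172175943851471), (0.2283056080341339, 0.3450842797756195), 89.96721649169922)
((0.5188268423080444, 0.25434640049934387), (0.2658948600292206, 0.1324635148048401), 2.055833339691162)
```

View pics/crop.png

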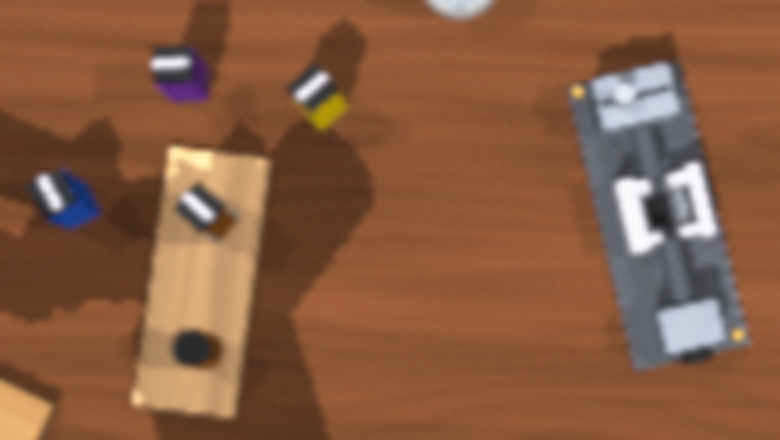

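The crop shows the amber cell with black cap and ridge on the board at crop (205,210), confirmed as the target. The comparator's lamp house and knob are at (622,92), with the spring shoe on the right of the well. I'll move above the cell for a wrist look.

Emit:
{"name": "apply_moves", "arguments": {
  "claw": [1,1,1,1,1],
  "travel": [
    [-0.174,-0.071,-0.008],
    [-0.174,-0.071,-0.008],
    [-0.174,-0.071,-0.008],
    [-0.174,-0.071,-0.008],
    [-0.174,-0.071,-0.008]
  ],
  "turn": [
    [0,0,0],
    [0,0,0],
    [0,0,0],
    [0,0,0],
    [0,0,0]
  ]
}}

```text
t: 0.52
tcp_pos: [0.3695, 0.4528, 0.2376]
tool_rot: [0.219, 0.976, -0.001, 0.001]
force: [0.0, -0.5, -0.3]
finger_gap: 0.997
gripper_force: 0.0
```

Emit:
{"name": "apply_moves", "arguments": {
  "claw": [1,1,1,1,1],
  "travel": [
    [-0.174,-0.071,-0.008],
    [-0.174,-0.071,-0.008],
    [-0.174,-0.071,-0.008],
    [-0.174,-0.071,-0.008],
    [-0.174,-0.071,-0.008]
  ],
  "turn": [
    [0,0,0],
    [0,0,0],
    [0,0,0],
    [0,0,0],
    [0,0,0]
  ]
}}

```text
t: 0.93
tcp_pos: [0.4719, 0.3431, 0.2441]
tool_rot: [0.219, 0.976, -0.0, 0.001]
force: [0.5, -0.1, 0.7]
finger_gap: 1.002
gripper_force: 0.0
```

Emit:
{"name": "apply_moves", "arguments": {
  "claw": [1,1,1,1,1],
  "travel": [
    [-0.174,-0.071,-0.008],
    [-0.174,-0.071,-0.008],
    [-0.174,-0.071,-0.008],
    [-0.174,-0.071,-0.008],
    [-0.174,-0.071,-0.008]
  ],
  "turn": [
    [0,0,0],
    [0,0,0],
    [0,0,0],
    [0,0,0],
    [0,0,0]
  ]
}}

```text
t: 1.35
tcp_pos: [0.5741, 0.233, 0.2503]
tool_rot: [0.218, 0.976, -0.0, 0.001]
force: [0.3, 0.4, -0.6]
finger_gap: 0.998
gripper_force: 0.0
```

Emit:
{"name": "apply_moves", "arguments": {
  "claw": [1,1,1,1,1],
  "travel": [
    [0,0,0],
    [0,0,0],
    [0,0,0],
    [0,0,0],
    [0,0,0]
  ],
  "turn": [
    [0,0,0.19],
    [0,0,0.19],
    [0,0,0.19],
    [0,0,0.19],
    [0,0,0.19]
  ]
}}

```text
t: 1.77
tcp_pos: [0.5689, 0.2376, 0.2499]
tool_rot: [0.496, 0.869, -0.0, -0.001]
force: [1.0, -0.7, -0.3]
finger_gap: 0.998
gripper_force: 0.0
```

Emit:
{"name": "apply_moves", "arguments": {
  "claw": [1,1,1,1,1],
  "travel": [
    [0,0,0],
    [0,0,0],
    [0,0,0],
    [0,0,0],
    [0,0,0]
  ],
  "turn": [
    [0,0,0.19],
    [0,0,0.19],
    [0,0,0.19],
    [0,0,0.19],
    [0,0,0.19]
  ]
}}

```text
t: 2.18
tcp_pos: [0.5688, 0.2377, 0.2499]
tool_rot: [0.729, 0.684, -0.001, -0.001]
force: [0.1, -0.0, -0.4]
finger_gap: 0.997
gripper_force: 0.0
```

Emit:
{"name": "apply_moves", "arguments": {
  "claw": [1,1,1,1,1],
  "travel": [
    [0,0,0],
    [0,0,0],
    [0,0,0],
    [0,0,0],
    [0,0,0]
  ],
  "turn": [
    [0,0,0.19],
    [0,0,0.19],
    [0,0,0.19],
    [0,0,0.19],
    [0,0,0.19]
  ]
}}

```text
t: 2.6
tcp_pos: [0.5688, 0.2377, 0.25]
tool_rot: [0.898, 0.44, -0.001, -0.001]
force: [-0.6, 0.5, 0.5]
finger_gap: 0.996
gripper_force: 0.0
```

```bash
python3 - <<'E'
from h import *
s=snap('wrist'); cv2.imwrite('pics/w1.png',s['pixels'][...,::-1])
st=manip.sense(); print(st['t'],st['tcp_pos'],Ro.from_quat(st['tool_rot']).as_matrix(),st['q'],st['force'])
print(-s['R'].T@s['t'],s['R'][2],s['intrinsics'])
E
```

```text
2.65 [0.5688874  0.23768144 0.25000383] [[ 6.14723874e-01  7.88740220e-01 -1.85064788e-03]
 [ 7.88742106e-01 -6.14723952e-01  5.93211638e-04]
 [-6.69747704e-04 -1.82434527e-03 -9.99998112e-01]] [2.14257588e-01 4.96802429e-01 1.43289872e+00 1.03870820e-03
 1.21357389e+00 8.75930181e-01] [-0.43626693  0.9270347   0.89768222]
[0.61501066 0.29685328 0.3912179 ] [-0.18254349 -0.23064177 -0.95576265] [[357.54223032   0.         283.79986911]
 [  0.         357.54223032 209.47952872]
 [  0.           0.           1.        ]]
```

View pics/w1.png

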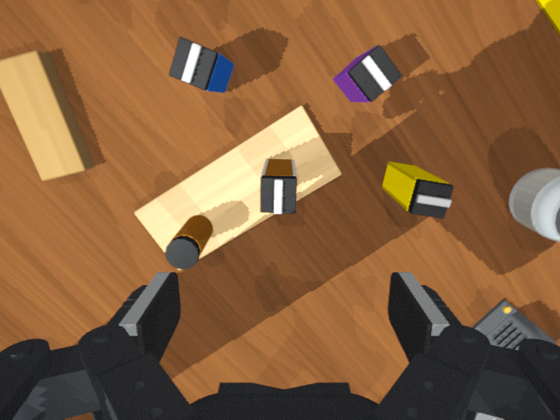

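The wrist view shows the cell's cap at (278,195) with the ridge running vertically. The white plates face the fingers, so the grip direction is right.

```bash
cat > cap.py <<'E'
from h import *
def rect(s,mask,z):
    c=max(cv2.findContours(mask.astype(np.uint8),cv2.RETR_EXTERNAL,cv2.CHAIN_APPROX_NONE)[0],key=cv2.contourArea)
    P=np.array([ray(s,*p,z)[:2] for p in c[:,0]],np.float32)*1000
    r=cv2.minAreaRect(P); b=cv2.boxPoints(r); e=b[1]-b[0]; f=b[2]-b[1]
    l=e if np.hypot(*e)>np.hypot(*f) else f
    return np.round(r[0],1),np.round(r[1],1),round(float(np.degrees(np.arctan2(l[1],l[0]))%180),1)
E
python3 - <<'E'
from cap import *
s=load('wrist'); p=s['pixels'].astype(int); roi=np.zeros(p.shape[:2],bool); roi[150:222,252:305]=1
mn,mx=p.min(-1),p.max(-1)
print('ridge',rect(s,roi&(mn>170),.113))
print('cap',rect(s,roi&(mx<100)|roi&(mn>170)&(np.arange(420)[:,None]>175),.109))
C=cloud(s); print(C[185:210:6,278],C[195,268],C[195,289])
E
```

```text
ridge (array([559.6, 257. ]), array([62.2, 21.2]), 39.5)
cap (array([565.7, 241.4]), array([32., 29.]), 51.1)
[[0.57054434 0.24847254 0.11179056]
 [0.56733694 0.24440669 0.11087951]
 [0.56444973 0.24068804 0.11201984]
 [0.56143704 0.2368278  0.11254047]
 [0.55802254 0.2325109  0.11118697]] [0.55849215 0.24640379 0.10898606] [0.57176274 0.23552478 0.10719349]
```

```bash
python3 - <<'E'
from cap import *
s=load('wrist'); p=s['pixels'].astype(int); roi=np.zeros(p.shape[:2],bool); roi[177:216,268:289]=1
print('ridge',rect(s,roi&(p.min(-1)>150),.113))
C=cloud(s); m=np.zeros(p.shape[:2],bool); m[172:218,255:302]=1; m&=(C[...,2]>.1)
P=(C[m][:,:2]*1000).astype(np.float32); print(cv2.minAreaRect(P),np.median(C[m][:,2]))
st=manip.sense(); R=Ro.from_quat(st['tool_rot']).as_matrix(); print(R.T@(np.array([.565,.2413,.09])-st['tcp_pos'])/.8)
E
```

```text
ridge (array([564.6, 241.2]), array([27.8,  6.8]), 50.0)
((583.4263916015625, 264.45953369140625), (90.09953308105469, 29.5361328125), 51.02277374267578) 0.1079069615538196
[ 0.00071449 -0.00624833  0.20001609]
```

Emit:
{"name": "apply_moves", "arguments": {
  "claw": [1,1,1,1,1],
  "travel": [
    [0.001,-0.006,0.03],
    [0.001,-0.006,0.07],
    [0.001,-0.006,0.11],
    [0.001,-0.006,0.15],
    [0.001,-0.006,0.15]
  ],
  "turn": [
    [0,0,0.005],
    [0,0,0.005],
    [0,0,0.005],
    [0,0,0.005],
    [0,0,0.005]
  ]
}}

```text
t: 3.07
tcp_pos: [0.5612, 0.2396, 0.124]
tool_rot: [0.9, 0.436, -0.007, -0.002]
force: [-1.1, 1.0, -0.7]
finger_gap: 1.0
gripper_force: 0.0
```

Emit:
{"name": "apply_moves", "arguments": {
  "claw": [1,1,1,1,1],
  "travel": [
    [0,0,0.02],
    [0,0,0.04],
    [0,0,0.06],
    [0,0,0.0775],
    [0,0,0.0775]
  ],
  "turn": [
    [0,0,0],
    [0,0,0],
    [0,0,0],
    [0,0,0],
    [0,0,0]
  ]
}}

```text
t: 3.48
tcp_pos: [0.5654, 0.24, 0.0673]
tool_rot: [0.9, 0.436, -0.002, -0.001]
force: [0.6, -0.2, -0.1]
finger_gap: 1.005
gripper_force: 0.0
```

Emit:
{"name": "apply_moves", "arguments": {
  "claw": [0.3,0.1,-0.1,-0.4,-0.8],
  "travel": [
    [0,0,0],
    [0,0,0],
    [0,0,0],
    [0,0,0],
    [0,0,0]
  ],
  "turn": [
    [0,0,0],
    [0,0,0],
    [0,0,0],
    [0,0,0],
    [0,0,0]
  ],
  "newtons": 50
}}

```text
t: 3.9
tcp_pos: [0.5675, 0.2397, 0.0695]
tool_rot: [0.901, 0.435, 0.001, 0.0]
force: [-1.3, 1.5, 4.7]
finger_gap: 0.348
gripper_force: 55.1
```

Emit:
{"name": "apply_moves", "arguments": {
  "claw": [-1,-1,-1,-1,-1],
  "travel": [
    [0,0,0],
    [0,0,0],
    [0,0,0],
    [0,0,0],
    [0,0,0]
  ],
  "turn": [
    [0,0,0],
    [0,0,0],
    [0,0,0],
    [0,0,0],
    [0,0,0]
  ]
}}

```text
t: 4.32
tcp_pos: [0.5675, 0.2397, 0.0695]
tool_rot: [0.901, 0.435, 0.001, -0.0]
force: [-1.1, 1.1, 6.0]
finger_gap: 0.347
gripper_force: 54.9
```

Emit:
{"name": "apply_moves", "arguments": {
  "claw": [-1,-1,-1,-1,-1],
  "travel": [
    [0,0,-0.02],
    [0,0,-0.07],
    [0,0,-0.12],
    [0,0,-0.17],
    [0,0,-0.22]
  ],
  "turn": [
    [0,0,0],
    [0,0,0],
    [0,0,0],
    [0,0,0],
    [0,0,0]
  ]
}}

```text
t: 4.73
tcp_pos: [0.5662, 0.2389, 0.2452]
tool_rot: [0.901, 0.435, -0.001, -0.0]
force: [1.4, 0.5, -3.2]
finger_gap: 0.344
gripper_force: 53.9
```

Emit:
{"name": "apply_moves", "arguments": {
  "claw": [-1,-1,-1,-1,-1],
  "travel": [
    [-0.02,0.012,0],
    [-0.05,0.03,0],
    [-0.08,0.049,0],
    [-0.11,0.067,0],
    [-0.141,0.086,0]
  ],
  "turn": [
    [0,0,0],
    [0,0,0],
    [0,0,0],
    [0,0,0],
    [0,0,0]
  ]
}}

```text
t: 5.15
tcp_pos: [0.5497, 0.1072, 0.2438]
tool_rot: [0.9, 0.435, -0.001, -0.0]
force: [1.2, 0.1, -1.3]
finger_gap: 0.344
gripper_force: 54.1
```

Emit:
{"name": "apply_moves", "arguments": {
  "claw": [-1,-1,-1,-1,-1],
  "travel": [
    [-0.028,0.017,0],
    [-0.057,0.034,0],
    [-0.085,0.052,0],
    [-0.113,0.069,0],
    [-0.141,0.086,0]
  ],
  "turn": [
    [0,0,0],
    [0,0,0],
    [0,0,0],
    [0,0,0],
    [0,0,0]
  ]
}}

```text
t: 5.57
tcp_pos: [0.5335, -0.0241, 0.2438]
tool_rot: [0.901, 0.435, -0.001, -0.0]
force: [1.1, -1.1, -2.1]
finger_gap: 0.346
gripper_force: 54.1
```

Emit:
{"name": "apply_moves", "arguments": {
  "claw": [-1,-1,-1,-1,-1],
  "travel": [
    [-0.035,0.021,0],
    [-0.07,0.043,0],
    [-0.1,0.061,0],
    [-0.125,0.077,0],
    [-0.141,0.086,0]
  ],
  "turn": [
    [0,0,0],
    [0,0,0],
    [0,0,0],
    [0,0,0],
    [0,0,0]
  ]
}}

```text
t: 5.98
tcp_pos: [0.5175, -0.1567, 0.2438]
tool_rot: [0.901, 0.434, -0.001, 0.0]
force: [-0.2, 0.4, -2.8]
finger_gap: 0.348
gripper_force: 54.1
```

Emit:
{"name": "apply_moves", "arguments": {
  "claw": [-1,-1,-1,-1,-1],
  "travel": [
    [0,0,0],
    [0,0,0],
    [0,0,0],
    [0,0,0],
    [0,0,0]
  ],
  "turn": [
    [0,0,0.022],
    [0,0,0.044],
    [0,0,0.066],
    [0,0,0.088],
    [0,0,0.109]
  ]
}}

```text
t: 6.4
tcp_pos: [0.5174, -0.1539, 0.2437]
tool_rot: [0.962, 0.273, -0.001, -0.001]
force: [0.3, -0.1, -1.7]
finger_gap: 0.345
gripper_force: 54.1
```

Emit:
{"name": "apply_moves", "arguments": {
  "claw": [-1,-1,-1,-1,-1],
  "travel": [
    [0,0,0],
    [0,0,0],
    [0,0,0],
    [0,0,0],
    [0,0,0]
  ],
  "turn": [
    [0,0,0.028],
    [0,0,0.056],
    [0,0,0.085],
    [0,0,0.109],
    [0,0,0.109]
  ]
}}

```text
t: 6.82
tcp_pos: [0.5175, -0.1538, 0.2437]
tool_rot: [0.994, 0.106, -0.001, -0.0]
force: [1.3, -0.0, -2.4]
finger_gap: 0.346
gripper_force: 54.1
```

```bash
python3 - <<'E'
from h import *
s=snap('wrist'); cv2.imwrite('pics/w2.png',s['pixels'][...,::-1])
st=manip.sense(); print(st['t'],st['tcp_pos'],Ro.from_quat(st['tool_rot']).as_matrix(),st['q'],st['force'],st['gripper_force'])
E
```

```text
6.8667 [ 0.51759337 -0.15382307  0.24383804] [[ 9.76747359e-01  2.14388139e-01 -1.52392105e-03]
 [ 2.14389232e-01 -9.76748128e-01  5.92710533e-04]
 [-1.36141692e-03 -9.05640710e-04 -9.99998663e-01]] [-4.95805745e-01  3.98412303e-01  1.63063743e+00 -2.26898652e-04
  1.11416533e+00  8.59024726e-01] [-0.18922682  0.83436214 -1.99702427] 54.050603806972504
```

View pics/w2.png

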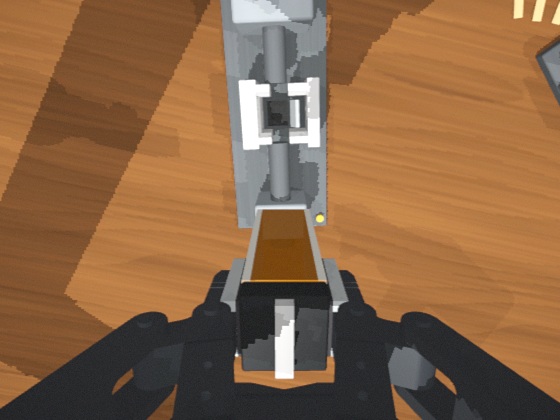

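The well mouth is at (282,115) between the white frame's sides, with the shoe on its right (+y). The held cell's cap is at (285,325), with the ridge in line with the light path.

```bash
python3 - <<'E'
from cap import *
s=load('wrist'); st=manip.sense(); R=Ro.from_quat(st['tool_rot']).as_matrix(); T=st['tcp_pos']
p=s['pixels'].astype(int); C=cloud(s); z=C[...,2]
roi=np.zeros(z.shape,bool); roi[70:160,225:340]=1
m=roi&(p.min(-1)>170)&(p.max(-1)-p.min(-1)<40)
# white block pieces: hull over all
ys,xs=np.where(m); hull=cv2.convexHull(np.stack([xs,ys],1).astype(np.int32))
P=np.array([ray(s,*q,.054)[:2] for q in hull[:,0]],np.float32)*1000
print('block rect',cv2.minAreaRect(P), 'z',np.median(z[m]),m.sum())
def tool(u,v,h): return np.round(((ray(s,u,v,h)-T)@R)[:2]*1000,1)
# rows/cols profile in the tool frame at z=.054
for v in range(84,150,3): print(v,''.join('%4d'%g for g in p[v,234:330:3].mean(-1)))
zc=T[2]+.0395
roi=np.zeros(z.shape,bool); roi[285:385,262:308]=1
mm=roi&(p.min(-1)>150); ys,xs=np.where(mm); print('ridge px',xs.min(),xs.max(),ys.min(),ys.max(),np.median(z[mm]),zc)
print(tool(285,300,zc+.004),tool(285,378,zc+.004),'cap',tool(285,282,zc),tool(285,370,zc),tool(241,330,zc),tool(328,330,zc))
E
```

```text
block rect ((577.2088623046875, -136.39620971679688), (60.63999938964844, 70.67985534667969), 14.160889625549316) z 0.05239785679199044 3213
84  140 141 255 255 255 255 255 232 198 215 223 224  98  91  94 134 129 128 255 255 255 255 255 255 255 217 216 217 202 108 109  77
87  139 139 255 255 255 255 255 255 255 255 255 255 133  95 141 142 131 131 255 255 255 255 255 255 255 255 215 217 203  97  97  73
90  142 140 255 255 255 255 255 255 255 255 255 255 137  76 122 143 131 132 242 255 255 255 255 254 249 242 215 217 203  96  97  80
93  143 141 255 255 255 255 255 255 247 248 246 249 150  81  75  84  84  84 218 251 252 252 252 252 238 216 217 217 202  96  96  70
96  142 143 255 255 255 255 255 247 207 233 223 215 135  80  76  77  79  79  95 110 100  85  82  78 150 225 215 215 202  97  97  72
99  141 143 255 255 255 255 255 255 203 149  80  83  82  83  80  77  80  80  91 110 106 144  79  81 157 242 216 215 206  95  95  79
102  143 144 246 255 255 255 255 255 205 147  81  59  51  70  68  66  65  70  78 189 191 252  85  75 158 219 216 215 210  96  98  75
105  144 145 224 255 255 255 255 2
[... 1406 characters left out ...]
55 255 255 143 145 117
138  148 146 145 255 255 255 255 255 255 255 255 255 255 142 151 146  97  98 114 255 255 255 255 255 255 255 255 255 255 145 144  86
141  161 151 146 255 255 255 255 255 255 255 255 255 255 113 100  82  73  78  99 255 255 255 255 255 255 255 255 255 255 145 144 108
144  161 159 158 255 255 255 255 255 255 228 228 199 195 144 154 150 143 125  88 124 111 110 142 141 142 255 255 255 255 144 147 120
147  161 159 159 241 255 255 255 255 252 137 136 130 123 147 152 153 146 125  88  93  99  97 151 145 149 188 178 176 165 146 145  96
ridge px 275 294 305 378 0.2860312738391028 0.28333803724157236
[15.4  0.3] [-14.2   0.2] cap [19.4  0.3] [-14.5   0.2] [  1.7 -14.4] [ 1.6 14.5]
```

```bash
python3 - <<'E'
from cap import *
s=load('wrist'); st=manip.sense(); R=Ro.from_quat(st['tool_rot']).as_matrix(); T=st['tcp_pos']
p=s['pixels'].astype(int)
def tool(u,v,h): return np.round(((ray(s,u,v,h)-T)@R)[:2]*1000,1)
print('mouth x',tool(283,93.5,.054),tool(283,137,.054))
print('ridge',tool(285,304.5,T[2]+.0435),tool(285,378.5,T[2]+.0435))
for v in (206,210,214,220): print(v,[tuple(q) for q in p[v,248:318:2]])
for c in (275,285,295):print(c,[(v,tuple(p[v,c])) for v in range(272,300,2)],[(v,tuple(p[v,c])) for v in range(362,384,2)])
zf=T[2]-.0575
print('foot',tool(256,207,zf),tool(310,207,zf),tool(283,207,zf))
c=np.array([.5765,-.1335,.054]);print('well in tool',(c-T)@R*1000)
E
```

```text
mouth x [79.8 -0.9] [42.1 -1. ]
ridge [13.8  0.3] [-14.4   0.2]
206 [(np.int64(141), np.int64(145), np.int64(148)), (np.int64(147), np.int64(152), np.int64(155)), (np.int64(147), np.int64(152), np.int64(157)), (np.int64(138), np.int64(145), np.int64(147)), (np.int64(184), np.int64(191), np.int64(196)), (np.int64(197), np.int64(206), np.int64(210)), (np.int64(197), np.int64(205), np.int64(210)), (np.int64(197), np.int64(204), np.int64(211)), (np.int64(197), np.int64(205), np.int64(211)), (np.int64(200), np.int64(207), np.int64(213)), (np.int64(200), np.int64(208), np.int64(214)), (np.int64(202), np.int64(209), np.int64(214)), (np.int64(204), np.int64(212), np.int64(217)), (np.int64(206), np.int64(213), np.int64(218)), (np.int64(206), np.int64(213), np.int64(219)), (np.int64(207), np.int64(214), np.int64(219)), (np.int64(208), np.int64(216), np.int64(220)), (np.int64(208), np.int64(216), np.int64(220)), (np.int64(209), np.int64(216), np.int64(222)), (np.int64(209), np.int64(216), np.int64(221)), (np.int64(209), np.int64(216), np.int64(223)), (np.int64(210), np.int64(219), np.int64(224)
[... 8763 characters left out ...]
np.int64(39), np.int64(38)))] [(362, (np.int64(32), np.int64(35), np.int64(36))), (364, (np.int64(45), np.int64(48), np.int64(48))), (366, (np.int64(73), np.int64(77), np.int64(79))), (368, (np.int64(71), np.int64(77), np.int64(78))), (370, (np.int64(85), np.int64(65), np.int64(60))), (372, (np.int64(177), np.int64(114), np.int64(62))), (374, (np.int64(173), np.int64(112), np.int64(59))), (376, (np.int64(178), np.int64(118), np.int64(65))), (378, (np.int64(179), np.int64(118), np.int64(62))), (380, (np.int64(189), np.int64(125), np.int64(71))), (382, (np.int64(198), np.int64(136), np.int64(82)))]
foot [ 15.2 -16.3] [15.1 15. ] [15.2 -0.7]
well in tool [ 62.15238831  -7.0497131  189.76006011]
```

Emit:
{"name": "apply_moves", "arguments": {
  "claw": [-1,-1,-1,-1,-1],
  "travel": [
    [0.03,-0.002,0],
    [0.06,-0.005,0],
    [0.0775,-0.00525,0],
    [0.0775,-0.00525,0],
    [0.0775,-0.00525,0]
  ],
  "turn": [
    [0,0,-0.01],
    [0,0,-0.01],
    [0,0,-0.01],
    [0,0,-0.01],
    [0,0,-0.01]
  ]
}}

```text
t: 7.28
tcp_pos: [0.5776, -0.1364, 0.2438]
tool_rot: [0.992, 0.124, -0.001, -0.0]
force: [-0.7, 0.4, -2.2]
finger_gap: 0.349
gripper_force: 54.1
```

Emit:
{"name": "apply_moves", "arguments": {
  "claw": [-1,-1,-1,-1,-1],
  "travel": [
    [0,0,0.04],
    [0,0,0.08],
    [0,0,0.12],
    [0,0,0.145],
    [0,0,0.155]
  ],
  "turn": [
    [0,0,0],
    [0,0,0],
    [0,0,0],
    [0,0,0],
    [0,0,0]
  ]
}}

```text
t: 7.7
tcp_pos: [0.5741, -0.1359, 0.117]
tool_rot: [0.992, 0.123, -0.004, -0.002]
force: [-0.7, -0.8, -2.4]
finger_gap: 0.345
gripper_force: 54.0
```

Emit:
{"name": "apply_moves", "arguments": {
  "claw": [-1,-1,-1],
  "travel": [
    [0,0,0],
    [0,0,0],
    [0,0,0]
  ],
  "turn": [
    [0,0,0],
    [0,0,0],
    [0,0,0]
  ]
}}

```text
t: 7.95
tcp_pos: [0.5789, -0.1374, 0.1222]
tool_rot: [0.992, 0.123, 0.001, 0.001]
force: [-0.1, -0.5, -1.9]
finger_gap: 0.344
gripper_force: 54.0
```

```bash
python3 - <<'E'
from h import *
s=snap('wrist'); 
a=s['pixels'][60:320,180:400]; cv2.imwrite('pics/w3.png',cv2.resize(a,None,fx=2.3,fy=2.3,interpolation=cv2.INTER_CUBIC)[...,::-1])
st=manip.sense(); print(st['t'],st['tcp_pos'],Ro.from_quat(st['tool_rot']).as_matrix()[:,0],st['force'],st['gripper_force'])
p=s['pixels'].astype(int).mean(-1).astype(int)
for v in (110,125,140,150,160,170,180): print(v,p[v,190:370:3])
E
```

```text
8.0 [ 0.57902643 -0.13736878  0.12242642] [0.96989737 0.24349679 0.00289822] [-0.07355622  0.57588337 -2.54166081] 53.98367464542389
110 [118 118 118 118 113 108 152 155 155 153 153 154 140 144 141 138 141 128
 129 128 128 129 130 127 104  72  83  88  95  97 104  99  96  90  82  95
  96  99  98  97  97  97  96  95  97  97  97  99 100  97  97  98  98  86
  83  83  90  90  87  86]
125 [125 122 118 116 115 108 142 153 156 154 153 158 141 145 143 138 143 142
 140 140 139 143 142 138 109 126  93 105 106 107 112 110 101  96  85  94
  98  95 100  95  98  97  96  98  98  99  94  97  97  96  98  99  99  85
  84  86  98 130 128 128]
140 [123 131 130 132 132 120 123 153 157 156 154 158 143 143 142 139 143 145
 140 138  95  93  93  93 109 126 139 101 155 107 112 109 102  95  84  94
  97  97 100  94  96 108 107 110 111 107 108 108 107 106 109 109 106  82
 120 123 123 124 128 129]
150 [120 119 120 115 121 118 119 157 159 157 155 156 157 143 143 141 142 118
  93  91  93  96  93  90 106 127 141 149 154 126 114 110 102  95  83  94
  97  95 101  93  97 110 106 108 108 110 108 108 107 106 107 108 107  80
 119 122 123 123 123 123]
160 [119 117 115 113 115 114 113 140 144 146 142 144 146 145 145 143 143  97
  95  87  94  96  93  94  99 126 139 151 156 152 110 111 103  95  83  78
  78  81  82  96  97 109 108 107 107 108 108 108 105 107 106 109 105  87
 120 120 118 118 116 117]
170 [116 118 118 117 118 118 118 138 144 143 142 146 145 143 145 145 147 148
 146 145 144 121  80  91 101 125 137 150 156 108 111 110 102  94  82  75
  77  78  83  77  80  90 102 142 145 143 144 142 105 106 111 109  90  77
 112 114 113 114 116 120]
180 [114 113 113 117 118 120 120 140 146 146 142 146 198 209 210 209 209 209
 210 200 130 133 138 145 106  82 139 102 105 105 111 109 104  95  81 137
 142 142 144 143 147 145 144 146 131 186 184 186 185 187 178  96  83  81
 118 115 119 115 117 118]
```

View pics/w3.png

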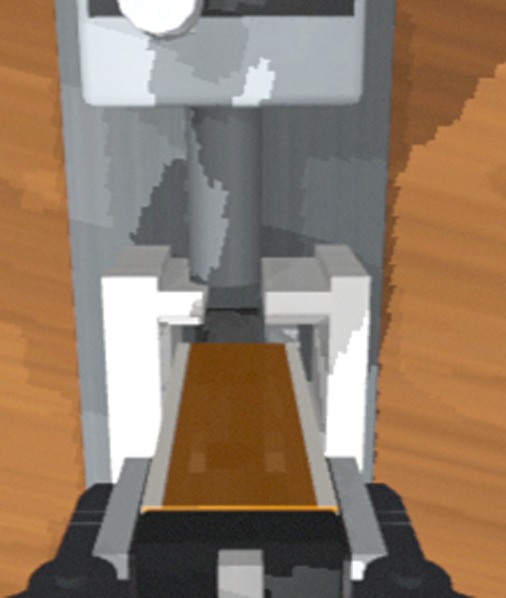

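The crop shows the block's white frame, with outer edges at crop x 103 and 369. The cell's foot spans about 177–302 at row 343, roughly centred over the well. I'll measure the offset between them.

```bash
python3 - <<'E'
from h import *
s=load('wrist'); st=manip.sense(); R=Ro.from_quat(st['tool_rot']).as_matrix(); T=st['tcp_pos']
p=s['pixels'].astype(int); g=p.mean(-1).astype(int)
def tool(u,v,h): return np.round(((ray(s,u,v,h)-T)@R)[:2]*1000,1)
for v in (190,200,205,209,213,217,225,235): print(v,'L',list(g[v,216:232]),'R',list(g[v,330:346]),'fl',list(g[v,250:266]),'fr',list(g[v,304:322]))
for c in (234,240,246): print(c,'far edge',list(g[172:206,c]))
for c in (320,330): print(c,list(g[172:206,c]))
print('foot rows',[tuple(map(int,p[v,280])) for v in range(200,216)])
E
```

```text
190 L [np.int64(147), np.int64(148), np.int64(144), np.int64(144), np.int64(143), np.int64(143), np.int64(142), np.int64(143), np.int64(188), np.int64(252), np.int64(255), np.int64(255), np.int64(255), np.int64(255), np.int64(255), np.int64(255)] R [np.int64(214), np.int64(213), np.int64(215), np.int64(213), np.int64(213), np.int64(214), np.int64(213), np.int64(214), np.int64(216), np.int64(216), np.int64(163), np.int64(103), np.int64(94), np.int64(95), np.int64(94), np.int64(89)] fl [np.int64(255), np.int64(255), np.int64(255), np.int64(255), np.int64(255), np.int64(255), np.int64(255), np.int64(255), np.int64(255), np.int64(255), np.int64(255), np.int64(255), np.int64(255), np.int64(255), np.int64(250), np.int64(227)] fr [np.int64(216), np.int64(215), np.int64(216), np.int64(215), np.int64(216), np.int64(216), np.int64(217), np.int64(217), np.int64(215), np.int64(216), np.int64(217), np.int64(216), np.int64(218), np.int64(216), np.int64(216), np.int64(217), np.int64(217), np.int64(217)]
200 L [np.int64(146), np.int64(149), np.int64(147), np.int64(144), np.int64(145), np.int64(144),
[... 9021 characters left out ...]
t64(142), np.int64(145), np.int64(147), np.int64(146), np.int64(146), np.int64(185), np.int64(213), np.int64(214), np.int64(214), np.int64(213), np.int64(212), np.int64(213), np.int64(213), np.int64(213), np.int64(213), np.int64(214), np.int64(213), np.int64(213), np.int64(213), np.int64(213), np.int64(213), np.int64(212), np.int64(213), np.int64(212), np.int64(213), np.int64(213), np.int64(212), np.int64(213), np.int64(213), np.int64(213), np.int64(213)]
foot rows [(68, 69, 66), (70, 71, 69), (76, 77, 73), (74, 73, 74), (75, 74, 76), (72, 72, 72), (73, 73, 73), (73, 74, 74), (73, 71, 70), (104, 68, 35), (113, 67, 6), (115, 68, 20), (113, 66, 12), (114, 68, 19), (114, 66, 11), (116, 66, 20)]
```

```bash
python3 - <<'E'
from h import *
s=load('wrist'); st=manip.sense(); R=Ro.from_quat(st['tool_rot']).as_matrix(); T=st['tcp_pos']
def tool(u,v,h): return np.round(((ray(s,u,v,h)-T)@R)[:2]*1000,1)
for v,l,r in((190,224.1,340.3),(209,225.3,339.9),(235,226.4,338.6)): print(v,tool(l,v,.054),tool(r,v,.054))
print('far',tool(234,180,.054),tool(330,180.2,.054))
for z in (.0575,): print('foot',tool(257,209,T[2]-z),tool(310,209,T[2]-z))
E
```

```text
190 [ 22.5 -36.3] [22.5 33.8]
209 [ 10.6 -36.1] [10.5 34.1]
235 [ -6.5 -36.3] [-6.5 34.1]
far [ 28.7 -30.1] [28.5 27.4]
foot [ 13.9 -15.8] [13.9 15. ]
```

Emit:
{"name": "apply_moves", "arguments": {
  "claw": [-1,-1,-1,-1,-1],
  "travel": [
    [-0.0004,-0.00375,0],
    [-0.0004,-0.00375,0],
    [-0.0004,-0.00375,0.003],
    [-0.0004,-0.00375,0.007],
    [-0.0004,-0.00375,0.01]
  ],
  "turn": [
    [0,0,0],
    [0,0,0],
    [0,0,0],
    [0,0,0],
    [0,0,0]
  ]
}}

```text
t: 8.42
tcp_pos: [0.5768, -0.1337, 0.1124]
tool_rot: [0.992, 0.123, 0.0, 0.0]
force: [0.1, 0.3, -2.2]
finger_gap: 0.345
gripper_force: 54.0
```

Emit:
{"name": "apply_moves", "arguments": {
  "claw": [-1,-1,-1,-1,-1],
  "travel": [
    [0,0,0.002],
    [0,0,0.004],
    [0,0,0.006],
    [0,0,0.0075],
    [0,0,0.0075]
  ],
  "turn": [
    [0,0,0],
    [0,0,0],
    [0,0,0],
    [0,0,0],
    [0,0,0]
  ]
}}

```text
t: 8.83
tcp_pos: [0.5772, -0.1343, 0.1064]
tool_rot: [0.992, 0.123, 0.0, 0.0]
force: [0.0, -1.3, -2.9]
finger_gap: 0.347
gripper_force: 54.1
```

Emit:
{"name": "apply_moves", "arguments": {
  "claw": [-1,-1,-1,-1,-1],
  "travel": [
    [0,0,0.002],
    [0,0,0.003],
    [0,0,0.004],
    [0,0,0.005],
    [0,0,0.005]
  ],
  "turn": [
    [0,0,0],
    [0,0,0],
    [0,0,0],
    [0,0,0],
    [0,0,0]
  ]
}}

```text
t: 9.25
tcp_pos: [0.5776, -0.1344, 0.1032]
tool_rot: [0.992, 0.123, 0.001, 0.001]
force: [0.2, -1.5, 4.1]
finger_gap: 0.345
gripper_force: 54.8
```

Emit:
{"name": "apply_moves", "arguments": {
  "claw": [-1,-1,-1,-1,-1],
  "travel": [
    [0,0,0.001],
    [0,0,0.002],
    [0,0,0.003],
    [0,0,0.004],
    [0,0,0.004]
  ],
  "turn": [
    [0,0,0],
    [0,0,0],
    [0,0,0],
    [0,0,0],
    [0,0,0]
  ]
}}

```text
t: 9.67
tcp_pos: [0.5777, -0.1343, 0.0998]
tool_rot: [0.992, 0.123, 0.001, 0.001]
force: [0.2, -1.6, 3.1]
finger_gap: 0.344
gripper_force: 55.1
```

Emit:
{"name": "apply_moves", "arguments": {
  "claw": [-1,-1,-1,-1,-1],
  "travel": [
    [0,0,0.001],
    [0,0,0.002],
    [0,0,0.003],
    [0,0,0.004],
    [0,0,0.004]
  ],
  "turn": [
    [0,0,0],
    [0,0,0],
    [0,0,0],
    [0,0,0],
    [0,0,0]
  ]
}}

```text
t: 10.08
tcp_pos: [0.5776, -0.1343, 0.0964]
tool_rot: [0.992, 0.123, 0.001, 0.001]
force: [2.4, -1.5, 4.0]
finger_gap: 0.342
gripper_force: 54.9
```

Emit:
{"name": "apply_moves", "arguments": {
  "claw": [-1,-1,-1,-1],
  "travel": [
    [0,0,0.001],
    [0,0,0.002],
    [0,0,0.003],
    [0,0,0.003]
  ],
  "turn": [
    [0,0,0],
    [0,0,0],
    [0,0,0],
    [0,0,0]
  ]
}}

```text
t: 10.42
tcp_pos: [0.5774, -0.1343, 0.0937]
tool_rot: [0.992, 0.123, 0.001, 0.001]
force: [2.3, -4.0, 2.9]
finger_gap: 0.347
gripper_force: 54.8
```

Emit:
{"name": "apply_moves", "arguments": {
  "claw": [-1,-1,-1,-1],
  "travel": [
    [0,0,0.001],
    [0,0,0.002],
    [0,0,0.003],
    [0,0,0.003]
  ],
  "turn": [
    [0,0,0],
    [0,0,0],
    [0,0,0],
    [0,0,0]
  ]
}}

```text
t: 10.75
tcp_pos: [0.5773, -0.1344, 0.0914]
tool_rot: [0.992, 0.123, 0.0, 0.001]
force: [1.6, -4.4, 5.2]
finger_gap: 0.344
gripper_force: 54.9
```

Emit:
{"name": "apply_moves", "arguments": {
  "claw": [-1,-1,-1,-1],
  "travel": [
    [0,0,0.001],
    [0,0,0.002],
    [0,0,0.003],
    [0,0,0.003]
  ],
  "turn": [
    [0,0,0],
    [0,0,0],
    [0,0,0],
    [0,0,0]
  ]
}}

```text
t: 11.08
tcp_pos: [0.5772, -0.1343, 0.089]
tool_rot: [0.992, 0.123, 0.0, 0.001]
force: [1.5, -4.8, 3.6]
finger_gap: 0.343
gripper_force: 55.0
```

Emit:
{"name": "apply_moves", "arguments": {
  "claw": [-1,-1,-1,-1],
  "travel": [
    [0,0,0.001],
    [0,0,0.002],
    [0,0,0.003],
    [0,0,0.003]
  ],
  "turn": [
    [0,0,0],
    [0,0,0],
    [0,0,0],
    [0,0,0]
  ]
}}

```text
t: 11.42
tcp_pos: [0.5772, -0.1344, 0.0867]
tool_rot: [0.992, 0.123, 0.0, 0.001]
force: [1.4, -5.3, 5.0]
finger_gap: 0.343
gripper_force: 55.0
```

Emit:
{"name": "apply_moves", "arguments": {
  "claw": [-1,-1,-1,-1],
  "travel": [
    [0,0,0.001],
    [0,0,0.002],
    [0,0,0.003],
    [0,0,0.003]
  ],
  "turn": [
    [0,0,0],
    [0,0,0],
    [0,0,0],
    [0,0,0]
  ]
}}

```text
t: 11.75
tcp_pos: [0.5772, -0.1343, 0.0843]
tool_rot: [0.992, 0.123, 0.0, 0.001]
force: [1.7, -4.9, 5.2]
finger_gap: 0.344
gripper_force: 55.0
```

Emit:
{"name": "apply_moves", "arguments": {
  "claw": [-1,-1,-1,-1],
  "travel": [
    [0,0,0.001],
    [0,0,0.002],
    [0,0,0.003],
    [0,0,0.003]
  ],
  "turn": [
    [0,0,0],
    [0,0,0],
    [0,0,0],
    [0,0,0]
  ]
}}

```text
t: 12.08
tcp_pos: [0.5772, -0.1344, 0.0819]
tool_rot: [0.992, 0.123, 0.0, 0.001]
force: [2.4, -3.7, 5.4]
finger_gap: 0.342
gripper_force: 55.0
```

Emit:
{"name": "apply_moves", "arguments": {
  "claw": [-1,-1,-1,-1],
  "travel": [
    [0,0,0.001],
    [0,0,0.002],
    [0,0,0.003],
    [0,0,0.003]
  ],
  "turn": [
    [0,0,0],
    [0,0,0],
    [0,0,0],
    [0,0,0]
  ]
}}

```text
t: 12.42
tcp_pos: [0.5772, -0.1343, 0.0795]
tool_rot: [0.992, 0.123, 0.0, 0.001]
force: [2.5, -3.8, 5.5]
finger_gap: 0.343
gripper_force: 55.0
```

Emit:
{"name": "apply_moves", "arguments": {
  "claw": [-1,-1,-1,-1],
  "travel": [
    [0,0,0.001],
    [0,0,0.002],
    [0,0,0.003],
    [0,0,0.003]
  ],
  "turn": [
    [0,0,0],
    [0,0,0],
    [0,0,0],
    [0,0,0]
  ]
}}

```text
t: 12.75
tcp_pos: [0.5773, -0.1343, 0.0771]
tool_rot: [0.992, 0.123, 0.0, 0.001]
force: [1.5, -3.7, 4.6]
finger_gap: 0.34
gripper_force: 55.0
```

Emit:
{"name": "apply_moves", "arguments": {
  "claw": [-1,-1,-1,-1],
  "travel": [
    [0,0,0.001],
    [0,0,0.002],
    [0,0,0.003],
    [0,0,0.003]
  ],
  "turn": [
    [0,0,0],
    [0,0,0],
    [0,0,0],
    [0,0,0]
  ]
}}

```text
t: 13.08
tcp_pos: [0.5774, -0.1343, 0.076]
tool_rot: [0.992, 0.123, 0.001, 0.001]
force: [-0.6, -3.8, 12.9]
finger_gap: 0.341
gripper_force: 56.0
```

The force rose by about 8 N over the rubbing level at a foot depth of about 35.5 mm, so the cell is on the cushion. I'll release it and lift.

Emit:
{"name": "apply_moves", "arguments": {
  "claw": [-0.2,0,0.2,0.4,0.4],
  "travel": [
    [0,0,0],
    [0,0,0],
    [0,0,0],
    [0,0,0],
    [0,0,0]
  ],
  "turn": [
    [0,0,0],
    [0,0,0],
    [0,0,0],
    [0,0,0],
    [0,0,0]
  ]
}}

```text
t: 13.5
tcp_pos: [0.5758, -0.133, 0.0736]
tool_rot: [0.992, 0.123, -0.001, -0.001]
force: [-0.6, -0.3, -0.5]
finger_gap: 0.697
gripper_force: 0.0
```

Emit:
{"name": "apply_moves", "arguments": {
  "claw": [0.4,0.4,0.4,0.4,0.4],
  "travel": [
    [0,0,-0.02],
    [0,0,-0.06],
    [0,0,-0.11],
    [0,0,-0.16],
    [0,0,-0.17]
  ],
  "turn": [
    [0,0,0],
    [0,0,0],
    [0,0,0],
    [0,0,0],
    [0,0,0]
  ]
}}

```text
t: 13.92
tcp_pos: [0.5802, -0.1349, 0.2169]
tool_rot: [0.992, 0.123, 0.005, 0.003]
force: [0.7, -0.2, 1.1]
finger_gap: 0.697
gripper_force: 0.0
```

Emit:
{"name": "apply_moves", "arguments": {
  "claw": [0,-0.5,-1,-1,-1],
  "travel": [
    [-0.03,0,0],
    [-0.06,0,0],
    [-0.06,0,0],
    [-0.06,0,0],
    [-0.06,0,0]
  ],
  "turn": [
    [0,0,0],
    [0,0,0],
    [0,0,0],
    [0,0,0],
    [0,0,0]
  ]
}}

```text
t: 14.33
tcp_pos: [0.5307, -0.1455, 0.2103]
tool_rot: [0.992, 0.122, 0.0, -0.0]
force: [1.2, 0.7, 0.5]
finger_gap: 0.005
gripper_force: 0.0
```

```bash
python3 - <<'E'
from h import *
s=snap('wrist'); cv2.imwrite('pics/w4.png',s['pixels'][...,::-1])
st=manip.sense(); print(st['t'],st['tcp_pos'],Ro.from_quat(st['tool_rot']).as_matrix()[:,0],st['force'])
E
```

```text
14.3833 [ 0.53106191 -0.1455338   0.2102962 ] [9.69920187e-01 2.43422392e-01 6.08547041e-04] [ 1.31561812 -0.05221546  0.37744444]
```

View pics/w4.png

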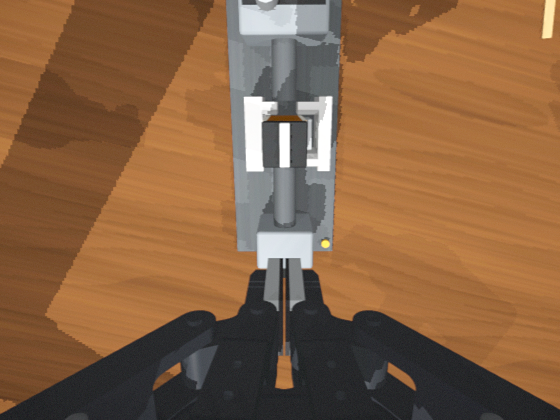

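The cell stands upright in the well at (285,143) with its ridge along the light path. I'll move next to the knob and look.

Emit:
{"name": "apply_moves", "arguments": {
  "claw": [-1,-1,-1,-1,-1],
  "travel": [
    [0.04,-0.019,0],
    [0.08,-0.038,0],
    [0.12,-0.057,0],
    [0.16,-0.075,0],
    [0.1775,-0.075,0]
  ],
  "turn": [
    [0,0,0],
    [0,0,0],
    [0,0,0],
    [0,0,0],
    [0,0,0]
  ]
}}

```text
t: 14.8
tcp_pos: [0.6572, -0.0485, 0.2101]
tool_rot: [0.992, 0.125, 0.002, -0.001]
force: [-0.4, 0.1, 0.2]
finger_gap: -0.001
gripper_force: 0.0
```

Emit:
{"name": "apply_moves", "arguments": {
  "claw": [-1,-1],
  "travel": [
    [0,0,0],
    [0,0,0]
  ],
  "turn": [
    [0,0,0],
    [0,0,0]
  ]
}}

```text
t: 14.97
tcp_pos: [0.654, -0.0519, 0.2095]
tool_rot: [0.992, 0.124, -0.001, -0.0]
force: [-0.6, 0.2, -0.0]
finger_gap: 0.005
gripper_force: 0.0
```

```bash
python3 - <<'E'
from h import *
s=load('wrist'); C=cloud(s); print('cap z',[round(float(C[v,c,2]),4) for v,c in((130,272),(140,272),(150,298),(140,285),(155,285))])
s=snap('wrist'); cv2.imwrite('pics/w5.png',s['pixels'][...,::-1])
st=manip.sense(); R=Ro.from_quat(st['tool_rot']).as_matrix();T=st['tcp_pos'];print(st['t'],T,R[:,0],st['force'])
C=cloud(s); z=C[...,2]; m=(z>.089)&(z<.1)
m[260:]=0
n,l,S,c=cv2.connectedComponentsWithStats(m.astype(np.uint8))
for i in range(1,n):
    if S[i,4]>60:
        P=(C[l==i]-T)@R*1000; print(S[i],c[i],P.min(0),P.max(0),np.median(P,0),ray(s,*c[i],.095),(ray(s,*c[i],.095)-T)@R*1000)
E
```

```text
cap z [0.1146, 0.1144, 0.115, 0.1185, 0.1186]
15.0167 [ 0.65306316 -0.05245872  0.20961755] [ 0.96971929  0.24421596 -0.00175016] [-0.59485732  0.18853382 -0.029538  ]
[   0   90   37   59 1222] [ 12.43207856 120.69967267] [  42.13689229 -203.82302802  109.62180807] [  82.09777134 -177.6886617   120.63951454] [  60.44145561 -189.34488649  114.1133958 ] [0.66643949 0.14633947 0.095     ] [  61.72158485 -189.44422835  114.6218164 ]
[338 193  21  22 355] [348.01690141 203.2028169 ] [ -6.70048328  40.14819216 114.01490836] [  9.03437875  55.24453504 120.53599552] [  1.95440561  47.58982984 116.02162704] [ 0.66663438 -0.09771971  0.095     ] [  2.307419    47.27264306 114.58573497]
```

View pics/w5.png

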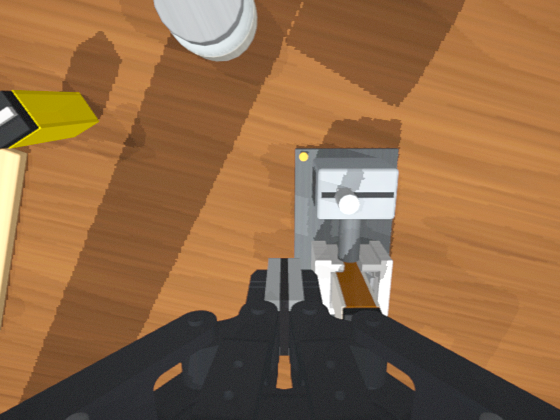

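The knob is at (348,203) on the lamp house roof, 47 mm to the tool's +y side. I'll lower beside it and push along +y.

Emit:
{"name": "apply_moves", "arguments": {
  "claw": [-1,-1,-1,-1,-1],
  "travel": [
    [0.0025,0,0.04],
    [0.0025,0,0.085],
    [0.0025,0,0.13],
    [0.0025,0,0.16],
    [0.0025,0,0.167]
  ],
  "turn": [
    [0,0,0],
    [0,0,0],
    [0,0,0],
    [0,0,0],
    [0,0,0]
  ]
}}

```text
t: 15.43
tcp_pos: [0.6506, -0.0524, 0.072]
tool_rot: [0.993, 0.122, -0.005, -0.002]
force: [-0.9, 0.2, 0.1]
finger_gap: -0.003
gripper_force: 0.0
```

Emit:
{"name": "apply_moves", "arguments": {
  "claw": [-1,-1,-1,-1,-1],
  "travel": [
    [0,0,0],
    [0,0,0],
    [0,0.008,0],
    [0,0.016,0],
    [0,0.022,0]
  ],
  "turn": [
    [0,0,0],
    [0,0,0],
    [0,0,0],
    [0,0,0],
    [0,0,0]
  ]
}}

```text
t: 15.85
tcp_pos: [0.6612, -0.0707, 0.0791]
tool_rot: [0.992, 0.123, 0.002, 0.001]
force: [-0.7, 0.2, -0.3]
finger_gap: -0.002
gripper_force: 0.0
```

Emit:
{"name": "apply_moves", "arguments": {
  "claw": [-1,-1,-1,-1,-1],
  "travel": [
    [0,0.005,0],
    [0,0.01,0],
    [0,0.015,0],
    [0,0.02,0],
    [0,0.025,0]
  ],
  "turn": [
    [0,0,0],
    [0,0,0],
    [0,0,0],
    [0,0,0],
    [0,0,0]
  ]
}}

```text
t: 16.27
tcp_pos: [0.6646, -0.0887, 0.077]
tool_rot: [0.992, 0.123, 0.0, -0.0]
force: [-0.0, 1.4, 1.7]
finger_gap: 0.0
gripper_force: 0.9
```

Emit:
{"name": "apply_moves", "arguments": {
  "claw": [-1,-1,-1,-1,-1],
  "travel": [
    [0,0.0025,0],
    [0,0.005,0],
    [0,0.0075,0],
    [0,0.01,0],
    [0,0.01,0]
  ],
  "turn": [
    [0,0,0],
    [0,0,0],
    [0,0,0],
    [0,0,0],
    [0,0,0]
  ]
}}

```text
t: 16.68
tcp_pos: [0.6666, -0.0969, 0.0769]
tool_rot: [0.992, 0.123, 0.0, 0.0]
force: [-0.1, 0.6, 0.5]
finger_gap: 0.003
gripper_force: 0.3
```

Emit:
{"name": "apply_moves", "arguments": {
  "claw": [-1,-1,-1,-1,-1],
  "travel": [
    [0,0.0015,0],
    [0,0.003,0],
    [0,0.0045,0],
    [0,0.006,0],
    [0,0.006,0]
  ],
  "turn": [
    [0,0,0],
    [0,0,0],
    [0,0,0],
    [0,0,0],
    [0,0,0]
  ]
}}

```text
t: 17.1
tcp_pos: [0.6676, -0.1011, 0.0768]
tool_rot: [0.992, 0.123, -0.0, -0.0]
force: [-0.1, 1.0, 0.9]
finger_gap: -0.002
gripper_force: 0.9
```

Emit:
{"name": "apply_moves", "arguments": {
  "claw": [-1,-1,-1,-1,-1],
  "travel": [
    [0,0.0015,0],
    [0,0.003,0],
    [0,0.0045,0],
    [0,0.006,0],
    [0,0.006,0]
  ],
  "turn": [
    [0,0,0],
    [0,0,0],
    [0,0,0],
    [0,0,0],
    [0,0,0]
  ]
}}

```text
t: 17.52
tcp_pos: [0.6677, -0.1016, 0.0769]
tool_rot: [0.992, 0.122, -0.001, -0.004]
force: [-0.8, 11.1, 3.5]
finger_gap: 0.002
gripper_force: 5.7
```

Emit:
{"name": "apply_moves", "arguments": {
  "claw": [-1,-1,-1,-1,-1],
  "travel": [
    [0,0.0015,0],
    [0,0.003,0],
    [0,0.0045,0],
    [0,0.005,0],
    [0,0.005,0]
  ],
  "turn": [
    [0,0,0],
    [0,0,0],
    [0,0,0],
    [0,0,0],
    [0,0,0]
  ]
}}

```text
t: 17.93
tcp_pos: [0.6676, -0.1019, 0.0768]
tool_rot: [0.992, 0.122, -0.002, -0.006]
force: [-0.4, 19.3, 6.0]
finger_gap: -0.001
gripper_force: 9.5
```

The knob is hard against its stop, since the force climbs with no further travel. I'll back off, rise and check.

Emit:
{"name": "apply_moves", "arguments": {
  "claw": [-1,-1,-1,-1,-1],
  "travel": [
    [0,-0.01,0],
    [0,-0.03,0],
    [0,-0.055,0],
    [0,-0.085,0],
    [0,-0.085,0]
  ],
  "turn": [
    [0,0,0],
    [0,0,0],
    [0,0,0],
    [0,0,0],
    [0,0,0]
  ]
}}

```text
t: 18.35
tcp_pos: [0.6509, -0.0397, 0.0765]
tool_rot: [0.992, 0.124, -0.002, -0.001]
force: [-0.1, -0.8, -0.0]
finger_gap: 0.004
gripper_force: 0.0
```

Emit:
{"name": "apply_moves", "arguments": {
  "claw": [-1,-1,-1,-1,-1],
  "travel": [
    [0,0,-0.04],
    [0,0,-0.09],
    [0,0,-0.14],
    [0,0,-0.17],
    [0,0,-0.17]
  ],
  "turn": [
    [0,0,0],
    [0,0,0],
    [0,0,0],
    [0,0,0],
    [0,0,0]
  ]
}}

```text
t: 18.77
tcp_pos: [0.6574, -0.0454, 0.2203]
tool_rot: [0.992, 0.123, 0.007, 0.003]
force: [1.5, 0.6, 1.1]
finger_gap: 0.001
gripper_force: 0.0
```

Emit:
{"name": "apply_moves", "arguments": {
  "claw": [-1,-1,-1,-1,-1],
  "travel": [
    [-0.05,0,0],
    [-0.09,0,0],
    [-0.09,0,0],
    [-0.09,0,0],
    [-0.09,0,0]
  ],
  "turn": [
    [0,0,0],
    [0,0,0],
    [0,0,0],
    [0,0,0],
    [0,0,0]
  ]
}}

```text
t: 19.18
tcp_pos: [0.5841, -0.0619, 0.2129]
tool_rot: [0.992, 0.122, 0.001, 0.0]
force: [0.2, -0.7, 0.5]
finger_gap: -0.003
gripper_force: 0.0
```

```bash
python3 - <<'E'
from h import *
s=snap('wrist'); cv2.imwrite('pics/w6.png',s['pixels'][...,::-1])
st=manip.sense(); T=st['tcp_pos'];print(st['t'],T,st['force'])
C=cloud(s); z=C[...,2]; m=(z>.089)&(z<.123); m[330:]=0
n,l,S,c=cv2.connectedComponentsWithStats(m.astype(np.uint8))
w=np.array([.5769,-.1344]); ax=-np.array([.97,.2434]); ay=np.array([.2434,-.97])
for i in range(1,n):
    if S[i,4]>60:
        zz=np.median(z[l==i]); d=ray(s,*c[i],zz)[:2]-w; print(S[i],c[i],zz,'comp xy',d@ax*1000,d@ay*1000)
d=np.array([.6666,-.0977])-w; print('knob before',d@ax*1000,d@ay*1000)
E
```

```text
19.2333 [ 0.58468699 -0.06184324  0.21296721] [1.3276843  0.0306267  0.37106794]
[  0   0  29  41 775] [10.20774194 17.9716129 ] 0.09528202341359013 comp xy -150.45317631752735 -246.65869481912705
[384  95  25  24 436] [396.05275229 106.35550459] 0.09349802416978806 comp xy -94.9964688063554 10.053986690814913
[ 350  214   50   52 2290] [374.26419214 239.00131004] 0.11449980417104538 comp xy -3.6060941787595895 -3.5859470633417745
knob before -95.94178000000001 -13.766019999999997
```

View pics/w6.png

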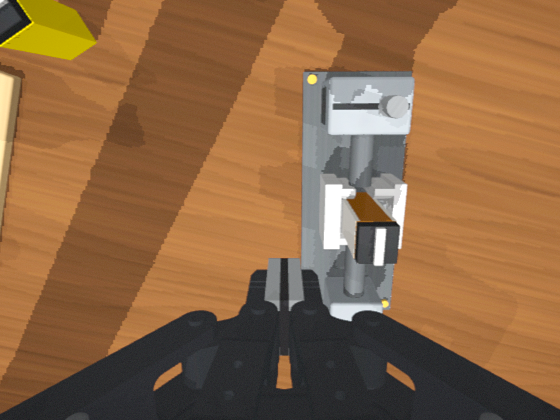

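The knob is at the right end of its slot at (396,106), having moved about 24 mm to its stop. The cell stays seated at (376,235) with the height unchanged, and the robot is clear.

```bash
python3 -c "
from station import manip; print(manip.sign_off())"
```

```text
the job is handed in; nothing more can be done
None
```

I set the square cell in the comparator well with its clear faces along the light path and its foot on the cushion (about 8 N, 35.5 mm down), then slid the shutter to its open stop, and handed the job in at about 19 s.

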